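Unlock the bench cabinet with its key

TASK

Take the red-headed key from its stand and push it gently (forcing it breaks the key) and fully home into the brass lock on top of the blue bench cabinet, feeling for the keyway because the lock barrel sits off its nominal place. Then turn it clockwise until the hidden bolt lets go and the drawer springs out, not forcing it any further, and leave the key standing in the lock. Do not disturb the bottles and the beaker.

Things in the scene. Friction and masses are not known exactly. Their poses are not given: they have to be found in the camera images.
- safe: Blue steel bench cabinet, 180 (x) x 200 (y) x 110 mm, fixed to the worktop; origin under its centre, z up, its drawer front (white, with a dark bar handle) looks to its -x.
- lock (a point): Nominal centre of the lock face, on the cabinet's centre line, 114 mm above its underside; axes as the cabinet's. Lock: steel disc 84 mm across with a flush brass barrel 34 mm across. Disc and barrel together are really off this point by up to 6 mm either way along the cabinet's x and also its y; unmeasured. They hold still under sideways pushes below 15 N and creep under greater ones.
- plug (a joint): Turn of the barrel, rad: 0 at the start, grows clockwise seen from above. Keyway in its middle: upright slot, at 0 it is 6.6 mm along the cabinet's x, 15.6 mm along its y, 0.5 mm countersink. The last 12 mm of the key press a spring pin (2 to 5 N). The barrel turns only with the key home within 1.5 mm; friction 0.025 N m; drawer let go at an unknown angle from 0.35 to 1.1, hard stop 0.2 to 0.3 rad after it.
- key_head (a point): Centre of the grip of the key: a red plastic head 12 mm thick (key's x), 34 mm wide (key's y), from 21 mm below to 21 mm above this point (the lowest 6 mm is a steel collar 20 mm wide). z points up, away from the blade. The key (about 60 g; bears 40 N) is the same after a half turn about z. It starts upright in its stand.
- key_tip (a point): Centre of the lower end of the key's brass blade, 55.5 mm below key_head; same axes. The blade is 5 mm (x) x 14 mm (y) and 34 mm long from here up to the flat shoulder under the head. Fully home, this point lies 34 mm below the lock's face. Once turned by 0.3 rad the key rises no more than 1.5 mm when let go and stays in.
- stand: Grey key stand fixed to the worktop: block 70 (x) x 60 (y) x 45 mm on a black foot 90 x 80 x 6 mm; origin under its centre. The key's blade stands in a slot in its top, the shoulder resting on the top at 45 mm, so it must be lifted 34 mm straight up to come free.
- drawer (a joint): Drawer of the cabinet: 0 m shut and locked, grows as it slides out to the cabinet's -x; once the bolt lets go a spring pushes it out to its stop at 0.042 m.
- amber_b_mid (a point): Bystander: brown glass bottle with a black cap, 48 mm across, 96 mm high; point half-way up. Leave alone.
- bottle_b_mid (a point): Bystander: clear bottle with a blue cap, 56 mm across, 105 mm high; point half-way up. Leave alone.
- beaker_mid (a point): Bystander: small glass beaker, 58 mm across, 70 mm high; point half-way up. Leave alone.
Mind the look-alikes: they are no part of the job. Leave any green or white look-alike of the part that bears key_head alone.

How it is judged:
By the outcome, as a careful person would: the job done as asked, in the order asked, and still so for the second after the job is handed in, with the robot touching nothing.
It also fails if it takes over 72 s, if anything falls off the work surface, if the arm or the gripper's body presses on something with over 40 N, if the wrist force passes 120 N, or if a joint passes its speed limit or range.

ROBOT

A 6-joint arm with a two-finger parallel gripper is mounted at the origin on a cart in front of the work surface, level with it; the furniture and walls round the work are solid. World frame = base frame: x ahead of the robot, y to its left, z up, the work surface at z = 0. Lengths are in m, angles in rad, forces in N, time in s.
With the tool pointing down it reaches from about 0.375 to 0.975 m from the base axis. Payload 3.8 kg.
Tool frame: the origin (TCP) lies midway between the tips of the shut fingers; the grasp point (between the pads) lies 19 mm behind it (env.hold_point_z is the distance from the TCP to the grasp point, in m); z points along the fingers, y is the line along which they close (so a half turn about z gives the same grasp; the last joint's range is limited). The gripper opens to 85 mm and grips with 20 to 120 N. Pads are 22 mm wide; open, the fingers measure 114 mm over their backs; the gripper's body (76 mm by 85 mm) begins 54 mm behind the grasp point. The pads swing forward as they close: fully open they stand 13 mm farther back than shut.
Start: joints at [1.147, 0.264, 1.604, -0, 1.274, -0.037], TCP at [0.255, 0.625, 0.205] pointing down, gripper open.
Joint ranges: [-2.63, 2.63], [-0.94, 2.18], [0.31, 2.57], [-1.31, 4.45], [0, 2.66], [-2.55, 2.55]. Speed limits (rad/s): [2.57, 2.57, 3.14, 3.14, 3.14, 3.14].

INTERFACE

Orientations are given as a unit quaternion [x, y, z, w].
In Python, from rig import env gives the robot as it stands.
- The arm moves only by the shell command python3 -m handwheel 'ROWS' [OPENING]. ROWS is JSON, one flat list of numbers, 6 for each row, row after row: the shift along the tool's x, y, z in mm, then the turn, a rotation vector about the tool's x, y, z in rad. In form: [x, y, z, rx, ry, rz, x, y, z, rx, ry, rz, ...]. A call has 1 to 12 rows; each row is the pose to reach, as a shift and turn from the pose commanded when the call began, along the tool's axes at that moment; what a row does not reach only later rows make up. A row lasts 1/8 s, in which the tool goes at most 62.5 mm and 10.7 degrees, less where a joint would pass 70% of its speed; a pose out of reach is approached as far as the arm can. A call with a gripper value outside its range is refused whole. OPENING is the opening, from 0 (shut) to 1 (fully open), set as the call begins (- or left out, the last holds). The fingers move at their own pace and stop on an object; the grip force is fixed at half the most. Time passes only in rows, so rows that repeat a pose let the fingers close. It gives the time, the measured TCP pose, the force, the opening and the grip force at its end, in the units of the state.
- env.read_state(): the state, without advancing time (a new reading comes with each control period).
- env.capture(name): name is "side" or "top"; returns the picture (384x512x3 uint8, red, green, blue); there is no depth.
- env.camera_params(name): a dict with "fx", "fy", "cx", "cy" (pixels), "R" (3x3) and "t" (3): a world point X has camera coordinates R X + t. Camera axes: x right, y down, z forward; pixel columns grow to the right and rows downward; lengths in m; the calibration is good to about 2 mm. A picture is of the moment at which its call begins. camera_params takes no time and is no camera call.
- env.hand_in(): hands the job in; it is judged then, once.
The state is a dict: "time": time; "joints": joint angles; "dq": joint speeds; "joint_efforts": joint torques, N m; "ee_pos": TCP position; "orientation": TCP orientation; "force": force on the tool from outside, world axes, zero at the start; "wrist_torque": the same for the moment, N m; "grip_width": finger opening in m; "grasp_force": force on a finger pad.
Only numpy, scipy, OpenCV 4.12 (cv2) and the standard library are available. Lean on these libraries where they do the work, as an engineer would, in place of code of your own. Each camera call takes 0.05 s, during which the arm holds its last target. There are 200 camera calls.

## Working session

There is one attempt and no reset: what is moved stays moved. The work goes in short steps, Python scripts to look and compute and a shell command to move; the robot and the scene stay as the last step left them, time stands still between calls to the robot, and variables do not carry over. Pictures are saved under pics/ and viewed, at most 10 in all, crops included, and the job is handed in when it is done.

```bash
mkdir -p pics; python3 - <<'E'
from rig import env
import cv2,numpy as np
for n in("side","top"):
    im=env.capture(n); cv2.imwrite(f"pics/{n}0.png",im[:,:,::-1]); p=env.camera_params(n); print(n,p)
a=cv2.imread("pics/side0.png");b=cv2.imread("pics/top0.png")
s=env.read_state();print({k:np.round(v,3) for k,v in s.items()})
E
```

```text
side {'fx': 419.150322857298, 'fy': 419.150322857298, 'cx': 253.30138389492228, 'cy': 193.50562142985802, 'R': array([[ 0.94065642, -0.33928582, -0.00711497],
       [-0.2263001 , -0.61150852, -0.75818572],
       [ 0.2528908 ,  0.71480239, -0.65199983]]), 't': array([-0.53745416,  0.20539162,  1.26631627])}
top {'fx': 391.67753490929425, 'fy': 391.67753490929425, 'cx': 247.2850991376866, 'cy': 190.03510743613853, 'R': array([[-0.00717246, -0.99986821,  0.01456403],
       [-0.99343066,  0.00546131, -0.11430531],
       [ 0.11421071, -0.0152882 , -0.99333891]]), 't': array([1.65852179e-04, 5.48078263e-01, 1.48586091e+00])}
{'time': np.float64(0.1), 'joints': array([ 1.147,  0.265,  1.605,  0.   ,  1.274, -0.037]), 'dq': array([-0.   , -0.002, -0.004,  0.   ,  0.003, -0.001]), 'joint_efforts': array([-0.0000e+00, -5.1671e+01, -3.6859e+01, -0.0000e+00,  6.0000e-03,
       -0.0000e+00]), 'ee_pos': array([0.254, 0.624, 0.204]), 'orientation': array([ 0.192,  0.981, -0.001, -0.   ]), 'force': array([ 0.178, -0.593,  0.3  ]), 'wrist_torque': array([ 0.041, -0.002, -0.005]), 'grasp_force': np.float64(0.0), 'grip_width': np.float64(0.086)}
```

View pics/side0.png

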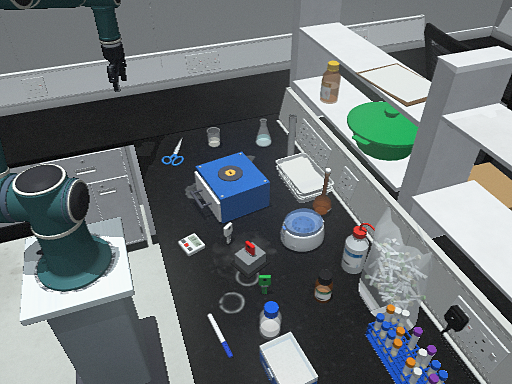

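View pics/top0.png

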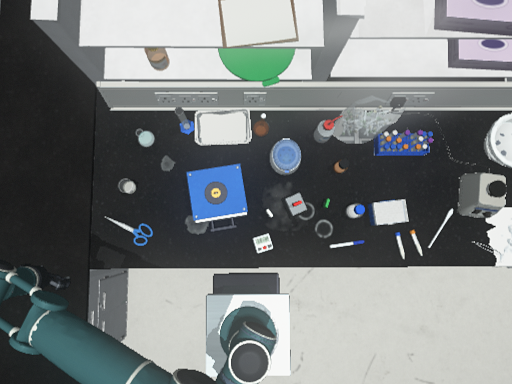

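The side view shows the cabinet with its lock at about (231,174), the red key in its stand at (250,247), a green look-alike at (265,283) and a white one at (228,233). In the top view the lock is at (216,192), the red key at (296,203), and the drawer front faces down the image (towards the robot).

```bash
cat > h.py <<'E'
from rig import env
import cv2,numpy as np
from scipy.spatial.transform import Rotation as Ro
def ray(n,u,v):
    p=env.camera_params(n);d=np.array([(u-p["cx"])/p["fx"],(v-p["cy"])/p["fy"],1.])
    return -p["R"].T@p["t"],p["R"].T@d
def plane(n,u,v,z):
    c,d=ray(n,u,v);return c+d*(z-c[2])/d[2]
def proj(n,X):
    p=env.camera_params(n);c=p["R"]@np.array(X)+p["t"];return np.array([p["fx"]*c[0]/c[2]+p["cx"],p["fy"]*c[1]/c[2]+p["cy"]])
def tri(*obs):
    A=np.zeros((3,3));b=np.zeros(3)
    for n,u,v in obs:
        c,d=ray(n,u,v);d=d/np.linalg.norm(d);P=np.eye(3)-np.outer(d,d);A+=P;b+=P@c
    return np.linalg.solve(A,b)
def blob(im,lo,hi,roi):
    x0,y0,x1,y1=roi;h=cv2.cvtColor(im[y0:y1,x0:x1],cv2.COLOR_RGB2HSV)
    m=cv2.inRange(h,np.array(lo),np.array(hi))
    if lo[0]==0: m|=cv2.inRange(h,np.array((172,lo[1],lo[2])),np.array((180,255,255)))
    n,l,s,c=cv2.connectedComponentsWithStats(m);k=1+np.argmax(s[1:,4])
    mm=(l==k).astype(np.uint8);ys,xs=np.nonzero(mm)
    return c[k]+[x0,y0],s[k,4],np.c_[xs+x0,ys+y0].astype(np.float32)
E
python3 - <<'E'
from h import *
ims={n:cv2.imread(f"pics/{n}0.png")[:,:,::-1].copy() for n in("side","top")}
R={"top":dict(key=(280,185,310,220),cab=(175,150,260,235)),"side":dict(key=(235,230,270,262),cab=(185,140,280,225))}
for n in R:
    c,a,p=blob(ims[n],(0,120,90),(9,255,255),R[n]["key"]);r=cv2.minAreaRect(p);print(n,"red",c,a,r)
    R[n]["kc"]=c
    for z in(.0665,.0875):print(plane(n,*c,z).round(4), [plane(n,*q,z).round(4)[:2].tolist() for q in cv2.boxPoints(r)])
    x0,y0,x1,y1=R[n]["cab"]
    c,a,p=blob(ims[n],(12,120,80),(32,255,255),(x0+20,y0+15,x1-20,y1-20));print("brass",c,a,plane(n,*c,.114).round(4));R[n]["bc"]=c
    c,a,p=blob(ims[n],(100,120,60),(125,255,255),(x0,y0,x1,y1));
    if n=="top":
        r=cv2.minAreaRect(p);b=np.array([plane(n,*q,.11) for q in cv2.boxPoints(r)]);print("cab",b.round(4),b.mean(0))
print("tri key",tri(("top",*R["top"]["kc"]),("side",*R["side"]["kc"])),"brass",tri(("top",*R["top"]["bc"]),("side",*R["side"]["bc"])))
for n in R:
  print(n,[proj(n,(x,y,.045)).round(1).tolist() for x,y in((.5,-.12),)])
v=[]
x0,y0=(185,145);a=cv2.resize(ims["top"][145:235,175:325],None,fx=5,fy=5,interpolation=2)
b=cv2.resize(ims["side"][145:275,180:285],None,fx=4,fy=4,interpolation=2)
cv2.imwrite("pics/t1.png",a[:,:,::-1]);cv2.imwrite("pics/s1.png",b[:,:,::-1])
E
```

```text
top red [296.92857143 202.96428571] 28 ((297.0, 203.00003051757812), (3.1622774600982666, 8.854375839233398), 71.56504821777344)
[ 0.4939 -0.1899  0.0665] [[0.4942, -0.1724], [0.5046, -0.2044], [0.4932, -0.2079], [0.4828, -0.1759]]
[ 0.4922 -0.1869  0.0875] [[0.4925, -0.1697], [0.5028, -0.2012], [0.4915, -0.2047], [0.4813, -0.1732]]
brass [215.18181818 191.63636364] 11 [0.5333 0.1154 0.114 ]
cab [[ 0.6094  0.2284  0.11  ]
 [ 0.6428  0.0252  0.11  ]
 [ 0.4619 -0.0036  0.11  ]
 [ 0.4298  0.197   0.11  ]] [0.5359726  0.11176713 0.11      ]
side red [249.95604396 247.47252747] 91 ((249.75003051757812, 247.25003051757812), (15.55634880065918, 7.77817440032959), 45.0)
[ 0.4946 -0.1855  0.0665] [[0.4753, -0.1661], [0.4976, -0.151], [0.5131, -0.2027], [0.4913, -0.2167]]
[ 0.4886 -0.2034  0.0875] [[0.4697, -0.1844], [0.4915, -0.1697], [0.5067, -0.2202], [0.4853, -0.2339]]
brass [229.65957447 172.29787234] 47 [0.5293 0.1152 0.114 ]
tri key [ 0.49343843 -0.18926567  0.07087449] brass [0.53148451 0.11577036 0.11339684]
top [[277.9, 201.9]]
side [[244.5, 236.6]]
```

View pics/t1.png

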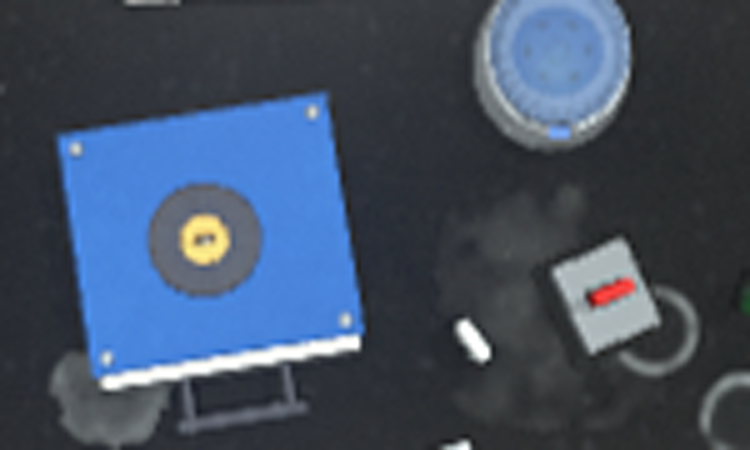

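View pics/s1.png

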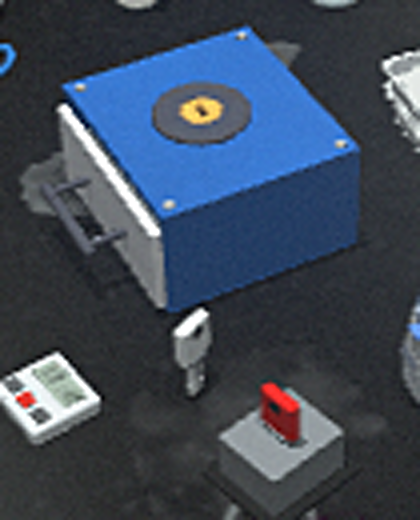

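The lock disc is centred near crop (205,240) and its keyway runs along image horizontal. The red head runs from (590,297) to (635,285), on the grey stand with corners (550,268), (625,238), (660,322) and (590,355). I'll compute the stand pose, the disc centre and the first shift.

```bash
cat >> h.py <<'E'
def rel(goal,yaw):
    """shift (mm, tool axes) and turn about tool z (rad) so that TCP=goal with tool y along yaw (mod 180)"""
    s=env.read_state();M=Ro.from_quat(s["orientation"]).as_matrix()
    d=M.T@(np.array(goal)-s["ee_pos"])*1000
    cur=np.arctan2(M[1,1],M[0,1]);t=-(yaw-cur);t=(t+np.pi/2)%np.pi-np.pi/2
    return d.round(1),t.round(3),"tilt",M[:,2].round(4)
E
python3 - <<'E'
from h import *
im=cv2.imread("pics/top0.png")[:,:,::-1].copy()
c,a,p=blob(im,(0,0,110),(180,60,200),(280,188,312,220))
r=cv2.minAreaRect(cv2.convexHull(p));b=np.array([plane("top",*q,.045) for q in cv2.boxPoints(r)]);print("stand",a,b.round(4)[:,:2].tolist(),b.mean(0))
for i in range(3):
    e=b[i+1]-b[i];print(np.linalg.norm(e).round(4),np.degrees(np.arctan2(e[1],e[0])).round(1))
# disc: non-blue in cabinet top
h=cv2.cvtColor(im,cv2.COLOR_RGB2HSV)[175:212,195:238];m=cv2.bitwise_not(cv2.inRange(h,np.array((100,120,60)),np.array((125,255,255))))
n,l,s,cc=cv2.connectedComponentsWithStats(m);k=1+np.argmax(s[1:,4]);q=cc[k]+[195,175];print("disc",s[k],q,plane("top",*q,.114))
# weighted redness axis for key yaw
w=im[190:215,285:310].astype(float);w=np.clip(w[:,:,0]-w[:,:,1]-60,0,None);ys,xs=np.mgrid[190:215,285:310]
P=np.array([plane("top",u,v,.0875)[:2] for u,v in zip(xs.ravel(),ys.ravel())]);W=w.ravel();mu=W@P/W.sum();D=P-mu;ev,V=np.linalg.eigh((D*W[:,None]).T@D/W.sum());print("key",mu,np.sqrt(ev*12),np.degrees(np.arctan2(V[1,1],V[0,1])))
print(rel((.493,-.189,.205),np.radians(18)))
E
```

```text
stand 264 [[0.5133, -0.1466], [0.5378, -0.2027], [0.4723, -0.2302], [0.448, -0.1742]] [ 0.49282734 -0.18843308  0.045     ]
0.0613 -66.4
0.071 -157.2
0.061 113.4
disc [ 10   7  22  22 399] [215.43358396 192.47117794] [0.53025298 0.11444309 0.114     ]
key [ 0.49244951 -0.18746552] [0.00982197 0.03104692] 112.85723341969397
(array([-5.279e+02, -6.633e+02,  3.000e-01]), np.float64(0.87), 'tilt', array([-8.0e-04, -1.9e-03, -1.0e+00]))
```

```bash
python3 -m handwheel '[-264,-331,-20,0,0,0.4, -527,-662,-20,0,0,0.783, -527,-662,-20,0,0,0.783, -527,-662,-20,0,0,0.783, -527,-662,-20,0,0,0.783, -527,-662,-20,0,0,0.783, -527,-662,-20,0,0,0.783, -527,-662,-20,0,0,0.783, -527,-662,-20,0,0,0.783, -527,-662,-20,0,0,0.783, -527,-662,-20,0,0,0.783, -527,-662,-20,0,0,0.783]' 0.55
python3 -m handwheel '[0,0,0,0,0,0]'
python3 - <<'E'
from h import *
print(rel((.4926,-.188,.110),np.radians(23)))
E
```

```text
time: 1.6
ee_pos: [0.4658, -0.0963, 0.223]
orientation: [0.552, 0.834, 0.0, 0.0]
force: [0.9, 1.2, -0.2]
grip_width: 0.0469
grasp_force: 0.0
time: 1.72
ee_pos: [0.4662, -0.0982, 0.2228]
orientation: [0.555, 0.832, -0.0, 0.0]
force: [-0.8, 0.8, -0.6]
grip_width: 0.0466
grasp_force: 0.0
(array([-93. , -10.1, 112.9]), np.float64(-0.007), 'tilt', array([-4.e-04, -9.e-04, -1.e+00]))
```

```bash
python3 -m handwheel '[-50,-5,60,0,0,0, -93,-10,100,0,0,-0.007, -93,-10,110,0,0,-0.007, -93,-10,110,0,0,-0.007, -93,-10,110,0,0,-0.007]'
python3 - <<'E'
from h import *
for n in("side","top"): cv2.imwrite(f"pics/{n}2.png",env.capture(n)[:,:,::-1])
a=cv2.imread("pics/side2.png")[190:290,190:310];b=cv2.imread("pics/top2.png")[150:250,240:360]
cv2.imwrite("pics/c2.png",np.hstack([cv2.resize(a,(396,330),interpolation=2),cv2.resize(b,(396,330),interpolation=2)]))
print(rel((.4926,-.188,.055),np.radians(23)))
E
```

```text
time: 2.35
ee_pos: [0.4936, -0.1827, 0.1144]
orientation: [0.549, 0.836, 0.0, 0.001]
force: [0.4, -0.3, -0.0]
grip_width: 0.0471
grasp_force: 0.0
(array([-3.8, -3.5, 60. ]), np.float64(0.008), 'tilt', array([ 0.003, -0.001, -1.   ]))
```

View pics/c2.png

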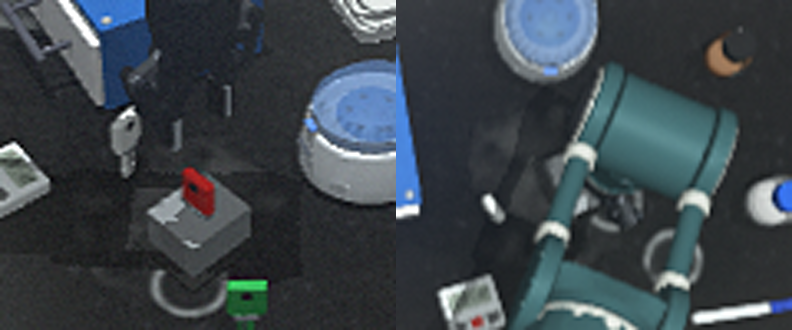

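The side crop shows the two fingertips, at (178,135) and (228,100), straddling above the red head at (200,190).

```bash
python3 -m handwheel '[0,0,30,0,0,0, 0,0,30,0,0,0,0,0,30,0,0,0]'
python3 - <<'E'
from h import *
print(rel((.4926,-.188,.055),np.radians(23)))
E
```

```text
time: 2.82
ee_pos: [0.4936, -0.1837, 0.0844]
orientation: [0.549, 0.836, 0.0, 0.001]
force: [0.4, -1.0, -0.1]
grip_width: 0.0467
grasp_force: 0.0
(array([-3.5, -2.7, 29.4]), np.float64(0.007), 'tilt', array([ 1.5e-03, -6.0e-04, -1.0e+00]))
```

```bash
python3 -m handwheel '[-3.5,-2.7,0,0,0,0.007, -3.5,-2.7,15,0,0,0.007, -3.5,-2.7,29,0,0,0.007, -3.5,-2.7,29,0,0,0.007,-3.5,-2.7,29,0,0,0.007]'
python3 -m handwheel '[0,0,0,0,0,0,0,0,0,0,0,0,0,0,0,0,0,0,0,0,0,0,0,0,0,0,0,0,0,0,0,0,0,0,0,0]' 0
python3 - <<'E'
from h import *
print(rel((.4926,-.188,.055),np.radians(23)),env.read_state()["wrist_torque"])
E
```

```text
time: 3.45
ee_pos: [0.4915, -0.188, 0.0536]
orientation: [0.552, 0.834, -0.0, -0.0]
force: [-0.7, 0.1, 0.5]
grip_width: 0.0468
grasp_force: 0.0
time: 4.2
ee_pos: [0.4925, -0.1883, 0.0547]
orientation: [0.552, 0.834, 0.0, 0.001]
force: [1.1, 1.2, 4.3]
grip_width: 0.0097
grasp_force: 60.3
(array([ 0.2,  0.2, -0.3]), np.float64(-0.0), 'tilt', array([ 1.3e-03, -5.0e-04, -1.0e+00])) [ 0.09968576 -0.1016077   0.01299639]
```

```bash
python3 -m handwheel '[0,0,-10,0,0,0,0,0,-20,0,0,0,0,0,-30,0,0,0,0,0,-45,0,0,0,0,0,-90,0,0,0,0,0,-150,0,0,0,0,0,-150,0,0,0,0,0,-150,0,0,0]'
python3 - <<'E'
from h import *
env.capture("side")
im=env.capture("side");cv2.imwrite("pics/side3.png",im[:,:,::-1])
cv2.imwrite("pics/c3.png",cv2.resize(im[120:270,150:330,::-1],(720,600),interpolation=2))
print(rel((.530,.1145,.205),np.radians(9)))
E
```

```text
time: 5.2
ee_pos: [0.4919, -0.1881, 0.2049]
orientation: [0.552, 0.834, 0.0, 0.001]
force: [0.5, 0.1, -0.6]
grip_width: 0.0095
grasp_force: 59.7
(array([262.8, 154.1,  -2.1]), np.float64(0.244), 'tilt', array([-0.0025,  0.0011, -1.    ]))
```

View pics/c3.png

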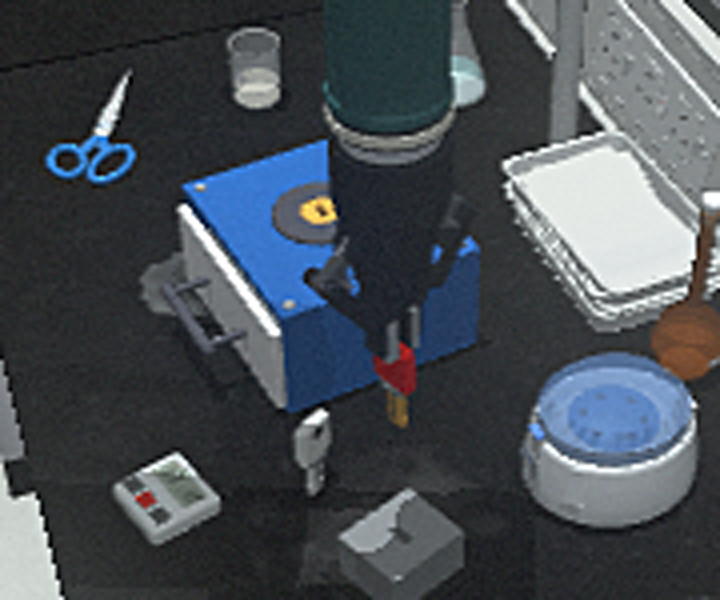

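The key is held upright with its brass blade visible at crop (398,408). The stand is empty.

```bash
python3 -m handwheel '[130,77,0,0,0,0.12, 263,154,0,0,0,0.244, 263,154,0,0,0,0.244, 263,154,0,0,0,0.244, 263,154,0,0,0,0.244, 263,154,0,0,0,0.244, 263,154,0,0,0,0.244, 263,154,0,0,0,0.244, 263,154,0,0,0,0.244]'
python3 - <<'E'
from h import *
print(rel((.530,.1148,.168),np.radians(9)))
E
```

```text
time: 6.42
ee_pos: [0.5309, 0.1128, 0.2039]
orientation: [0.65, 0.76, -0.0, -0.0]
force: [-0.5, 0.6, 0.2]
grip_width: 0.0097
grasp_force: 59.7
(array([ 2.1, -0.5, 35.9]), np.float64(-0.002), 'tilt', array([-4.e-04, -2.e-04, -1.e+00]))
```

Descend to about 10 mm above the face, then look to compare the blade with the lock.

```bash
python3 -m handwheel '[2,-0.5,15,0,0,0, 2,-0.5,36,0,0,0,2,-0.5,36,0,0,0,2,-0.5,36,0,0,0]'
python3 - <<'E'
from h import *
im=env.capture("side");cv2.imwrite("pics/side4.png",im[:,:,::-1])
cv2.imwrite("pics/c4.png",cv2.resize(im[140:205,190:270,::-1],(720,585),interpolation=2))
s=env.read_state();M=Ro.from_quat(s["orientation"]).as_matrix()
t=s["ee_pos"]+M[:,2]*.0437;print(t,"tip px",proj("side",t),"below on face",proj("side",(t[0],t[1],.114)))
print(rel((.530,.1148,.168),np.radians(9)))
E
```

```text
time: 6.92
ee_pos: [0.5302, 0.1159, 0.1681]
orientation: [0.65, 0.76, -0.0, -0.0]
force: [-0.0, 0.3, -0.5]
grip_width: 0.01
grasp_force: 59.7
[0.53064734 0.1160311  0.12493395] tip px [229.81633496 169.47730908] below on face [229.95828927 172.06476103]
(array([-1.1, -0.8,  0.6]), np.float64(-0.0), 'tilt', array([ 9.e-04,  2.e-04, -1.e+00]))
```

View pics/c4.png

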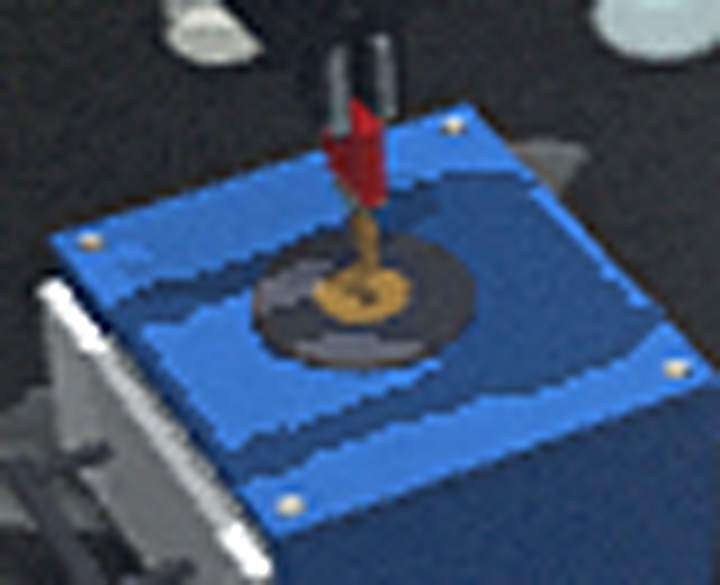

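The blade tip, at crop (367,275), hangs right above the keyway at (365,293), which matches the projection within about 1 mm. I'll lower it gently to feel for it.

```bash
python3 -m handwheel '[0,0,4,0,0,0,0,0,8,0,0,0,0,0,9,0,0,0,0,0,10,0,0,0]'
python3 -m handwheel '[0,0,1,0,0,0,0,0,1,0,0,0]'
python3 -m handwheel '[0,0,1,0,0,0,0,0,1,0,0,0]'
```

```text
time: 7.48
ee_pos: [0.5301, 0.1161, 0.158]
orientation: [0.649, 0.76, -0.0, -0.0]
force: [-0.1, 0.0, -0.4]
grip_width: 0.0092
grasp_force: 59.7
time: 7.72
ee_pos: [0.5303, 0.1161, 0.1574]
orientation: [0.649, 0.76, 0.0, 0.0]
force: [0.2, 0.5, 0.5]
grip_width: 0.0096
grasp_force: 59.8
time: 7.98
ee_pos: [0.5307, 0.1162, 0.1571]
orientation: [0.649, 0.76, 0.001, 0.0]
force: [-0.7, 0.9, 4.2]
grip_width: 0.0094
grasp_force: 60.3
```

Contact with about 4 N on the face. Searching towards −x of the tool (world −y) first, where the measured lock centre lies.

```bash
python3 -m handwheel '[-0.7,0,0,0,0,0,-0.7,0,0,0,0,0]'
python3 -m handwheel '[-0.8,0,0,0,0,0,-0.8,0,0,0,0,0]'
python3 -m handwheel '[0,-0.8,0,0,0,0,0,-0.8,0,0,0,0]'
```

```text
time: 8.22
ee_pos: [0.5308, 0.1157, 0.1571]
orientation: [0.65, 0.76, 0.001, 0.0]
force: [-0.6, -0.2, 6.0]
grip_width: 0.0098
grasp_force: 60.4
time: 8.48
ee_pos: [0.5309, 0.1152, 0.1571]
orientation: [0.65, 0.76, 0.001, 0.0]
force: [-1.4, 1.4, 5.0]
grip_width: 0.0096
grasp_force: 60.4
time: 8.72
ee_pos: [0.5303, 0.115, 0.157]
orientation: [0.65, 0.76, 0.001, 0.0]
force: [-0.5, 1.9, 5.7]
grip_width: 0.0098
grasp_force: 60.4
```

```bash
python3 -m handwheel '[0,-0.8,0,0,0,0,0,-0.8,0,0,0,0]'
python3 -m handwheel '[-0.8,0,0,0,0,0,-0.8,0,0,0,0,0]'
python3 -m handwheel '[0,0.8,0,0,0,0,0,1.6,0,0,0,0]'
python3 -m handwheel '[0,0.8,0,0,0,0,0,1.6,0,0,0,0]'
```

```text
time: 8.98
ee_pos: [0.5297, 0.1148, 0.157]
orientation: [0.65, 0.76, 0.001, 0.001]
force: [1.1, 1.1, 6.5]
grip_width: 0.0101
grasp_force: 60.4
time: 9.22
ee_pos: [0.5298, 0.1143, 0.157]
orientation: [0.65, 0.76, 0.001, 0.0]
force: [0.8, 2.6, 6.6]
grip_width: 0.0095
grasp_force: 60.4
time: 9.48
ee_pos: [0.5309, 0.1145, 0.1569]
orientation: [0.65, 0.76, 0.001, -0.0]
force: [-2.3, 1.6, 7.3]
grip_width: 0.0096
grasp_force: 60.6
time: 9.72
ee_pos: [0.532, 0.1147, 0.157]
orientation: [0.65, 0.76, 0.0, -0.0]
force: [-3.8, 2.8, 8.0]
grip_width: 0.0097
grasp_force: 60.7
```

```bash
python3 - <<'E'
from h import *
for n,roi in(("side",(212,158,250,188)),("top",(203,180,229,206))):
    im=cv2.imread(f"pics/{n}0.png")[:,:,::-1].astype(float);x0,y0,x1,y1=roi;ys,xs=np.mgrid[y0:y1,x0:x1];w=im[y0:y1,x0:x1]
    blue=w[:,:,2]-w[:,:,0]; 
    m=(blue<35).astype(np.uint8); k,l,s,c=cv2.connectedComponentsWithStats(m);i=1+np.argmax(s[1:,4])
    mm=np.zeros_like(m);cs,_=cv2.findContours((l==i).astype(np.uint8),0,1);e=cv2.fitEllipse(max(cs,key=len));d=np.array(e[0])+[x0,y0]
    y=np.clip((w[:,:,0]-w[:,:,2])-25,0,60);q=np.array([(xs*y).sum(),(ys*y).sum()])/y.sum()
    print(n,"disc",d,e[1],plane(n,*d,.114),"brass",q,plane(n,*q,.114))
im=env.capture("side");cv2.imwrite("pics/side5.png",im[:,:,::-1])
# tip in side4 : blade brass columns above disc
cv2.imwrite("pics/c5.png",np.hstack([cv2.resize(cv2.imread("pics/side0.png")[158:188,212:250],(390,308),interpolation=2),cv2.resize(im[158:188,212:250,::-1],(390,308),interpolation=2)]))
E
```

```text
side disc [229.72442436 173.02016544] (14.476150512695312, 23.699851989746094) [0.52834655 0.1113141  0.114     ] brass [229.81158477 172.17312073] [0.5300068 0.1156354 0.114    ]
top disc [215.40099144 192.44290733] (21.069128036499023, 21.177282333374023) [0.53035757 0.11456229 0.114     ] brass [215.42430134 192.41287971] [0.53046749 0.11447743 0.114     ]
```

View pics/c5.png

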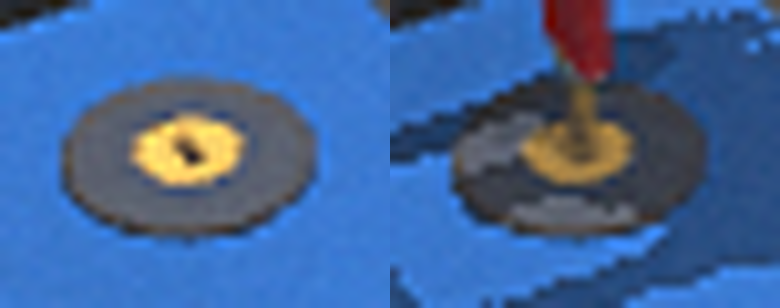

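The slot in the left crop, at (190,150), and the tip in the right crop, at (580,150), nearly coincide. The offset is at the millimetre level, so I'll keep feeling systematically.

```bash
python3 -m handwheel '[0,-0.8,-0.4,0,0,0,0,-1.6,-0.4,0,0,0]'
python3 -m handwheel '[-0.7,0,0,0,0,0,-1.4,0,0,0,0,0,-2,0,0,0,0,0]'
python3 -m handwheel '[0,-0.6,0,0,0,0,0,-1.2,0,0,0,0]'
python3 -m handwheel '[0.7,0,0,0,0,0,1.4,0,0,0,0,0,2,0,0,0,0,0]'
python3 -m handwheel '[0.7,0,0,0,0,0,1.4,0,0,0,0,0,2,0,0,0,0,0]'
```

```text
time: 10.02
ee_pos: [0.5306, 0.1145, 0.157]
orientation: [0.65, 0.76, 0.001, -0.0]
force: [-1.5, 1.8, 5.1]
grip_width: 0.0097
grasp_force: 60.4
time: 10.4
ee_pos: [0.5309, 0.1131, 0.157]
orientation: [0.65, 0.76, 0.001, -0.001]
force: [-1.6, 4.6, 5.3]
grip_width: 0.0095
grasp_force: 60.4
time: 10.65
ee_pos: [0.5301, 0.1124, 0.157]
orientation: [0.649, 0.76, 0.001, -0.0]
force: [-0.9, 4.5, 4.1]
grip_width: 0.0095
grasp_force: 60.4
time: 11.02
ee_pos: [0.5299, 0.1135, 0.157]
orientation: [0.649, 0.76, 0.0, 0.001]
force: [1.0, 1.0, 4.9]
grip_width: 0.0092
grasp_force: 60.4
time: 11.4
ee_pos: [0.5297, 0.1147, 0.1569]
orientation: [0.649, 0.76, -0.0, 0.001]
force: [0.7, -1.0, 5.4]
grip_width: 0.0097
grasp_force: 60.5
```

```bash
python3 -m handwheel '[0.7,0,0,0,0,0,1.4,0,0,0,0,0,2,0,0,0,0,0]'
python3 -m handwheel '[0.7,0,0,0,0,0,1.4,0,0,0,0,0]'
python3 -m handwheel '[0,-0.6,0,0,0,0,0,-1.2,0,0,0,0]'
python3 -m handwheel '[-0.7,0,0,0,0,0,-1.4,0,0,0,0,0,-2,0,0,0,0,0]'
python3 -m handwheel '[-0.7,0,0,0,0,0,-1.4,0,0,0,0,0,-2,0,0,0,0,0]'
```

```text
time: 11.78
ee_pos: [0.5295, 0.116, 0.1569]
orientation: [0.649, 0.761, -0.001, 0.002]
force: [0.2, -1.8, 5.6]
grip_width: 0.0097
grasp_force: 60.4
time: 12.02
ee_pos: [0.5294, 0.1169, 0.1569]
orientation: [0.649, 0.761, -0.001, 0.002]
force: [0.2, -3.3, 5.6]
grip_width: 0.0096
grasp_force: 60.4
time: 12.28
ee_pos: [0.5283, 0.1172, 0.1569]
orientation: [0.649, 0.76, -0.0, 0.002]
force: [1.8, -2.2, 2.7]
grip_width: 0.0097
grasp_force: 60.3
time: 12.65
ee_pos: [0.5269, 0.1167, 0.1557]
orientation: [0.649, 0.76, -0.001, -0.001]
force: [0.1, -0.8, -1.1]
grip_width: 0.0098
grasp_force: 59.7
time: 13.02
ee_pos: [0.5276, 0.115, 0.1563]
orientation: [0.649, 0.76, -0.0, -0.0]
force: [-0.0, -0.4, -0.7]
grip_width: 0.0098
grasp_force: 59.7
```

Force vanished and z dropped: likely in the keyway. Test downward.

```bash
python3 -m handwheel '[0,0,0.7,0,0,0,0,0,1.2,0,0,0,0,0,1.2,0,0,0]'
```

```text
time: 13.4
ee_pos: [0.5278, 0.1148, 0.1552]
orientation: [0.649, 0.76, -0.0, -0.0]
force: [0.6, -0.6, -0.0]
grip_width: 0.0099
grasp_force: 59.7
```

```bash
python3 -m handwheel '[0,0,1,0,0,0,0,0,2,0,0,0,0,0,3,0,0,0]'
python3 -m handwheel '[0,0,1,0,0,0,0,0,2,0,0,0,0,0,3,0,0,0]'
```

```text
time: 13.78
ee_pos: [0.5279, 0.1148, 0.1522]
orientation: [0.649, 0.76, -0.0, -0.0]
force: [-0.3, 0.4, -0.6]
grip_width: 0.0097
grasp_force: 59.7
time: 14.15
ee_pos: [0.5279, 0.1148, 0.1492]
orientation: [0.649, 0.76, -0.0, -0.0]
force: [0.2, -0.2, -0.3]
grip_width: 0.0097
grasp_force: 59.7
```

```bash
python3 -m handwheel '[0,0,1.5,0,0,0,0,0,3,0,0,0,0,0,4.5,0,0,0,0,0,6,0,0,0]'
python3 -m handwheel '[0,0,1.5,0,0,0,0,0,3,0,0,0,0,0,4.5,0,0,0,0,0,6,0,0,0]'
python3 -m handwheel '[0,0,1,0,0,0,0,0,2,0,0,0,0,0,3,0,0,0,0,0,4,0,0,0]'
```

```text
time: 14.65
ee_pos: [0.5279, 0.1148, 0.1432]
orientation: [0.649, 0.76, -0.0, -0.0]
force: [0.4, -0.5, -1.1]
grip_width: 0.0098
grasp_force: 59.7
time: 15.15
ee_pos: [0.528, 0.1148, 0.1372]
orientation: [0.649, 0.76, 0.0, 0.0]
force: [-0.0, 0.5, -0.5]
grip_width: 0.0095
grasp_force: 59.7
time: 15.65
ee_pos: [0.5282, 0.1148, 0.1336]
orientation: [0.649, 0.76, 0.0, 0.0]
force: [0.5, -0.2, 2.6]
grip_width: 0.0097
grasp_force: 60.0
```

Spring pin felt at 0.134. On gently towards about 0.123.

```bash
python3 -m handwheel '[0,0,1,0,0,0,0,0,2,0,0,0,0,0,3,0,0,0,0,0,4,0,0,0]'
python3 -m handwheel '[0,0,1,0,0,0,0,0,2,0,0,0,0,0,3,0,0,0,0,0,4,0,0,0]'
python3 -m handwheel '[0,0,0.7,0,0,0,0,0,1.4,0,0,0,0,0,2,0,0,0]'
```

```text
time: 16.15
ee_pos: [0.5284, 0.1149, 0.1297]
orientation: [0.649, 0.76, 0.0, 0.0]
force: [0.2, 0.2, 5.6]
grip_width: 0.0096
grasp_force: 60.3
time: 16.65
ee_pos: [0.5287, 0.1149, 0.126]
orientation: [0.649, 0.76, 0.001, 0.001]
force: [0.7, 0.2, 6.7]
grip_width: 0.0095
grasp_force: 60.5
time: 17.02
ee_pos: [0.5288, 0.1149, 0.1242]
orientation: [0.649, 0.76, 0.001, 0.001]
force: [0.4, 0.1, 6.2]
grip_width: 0.0094
grasp_force: 60.6
```

```bash
python3 -m handwheel '[0,0,0.7,0,0,0,0,0,1.2,0,0,0,0,0,1.2,0,0,0]'
python3 -m handwheel '[0,0,0.7,0,0,0,0,0,1.2,0,0,0,0,0,1.2,0,0,0]'
```

```text
time: 17.4
ee_pos: [0.529, 0.1149, 0.1235]
orientation: [0.649, 0.76, 0.001, 0.001]
force: [-0.1, -1.0, 9.8]
grip_width: 0.0096
grasp_force: 60.8
time: 17.77
ee_pos: [0.5292, 0.115, 0.1233]
orientation: [0.649, 0.76, 0.001, 0.001]
force: [-2.2, -0.2, 14.7]
grip_width: 0.0097
grasp_force: 61.4
```

The key is home (shoulder stop at TCP 0.1233 m, force rising). I'll relax slightly and turn clockwise (+rz).

```bash
cat > d.py <<'E'
from h import *
import os
im=env.capture("side")
s=env.read_state();print("tau",s["wrist_torque"].round(3),"F",s["force"].round(1))
roi=im[175:235,180:225].astype(int)
if not os.path.exists("ref.npy"): np.save("ref.npy",roi)
print("diff",(abs(roi-np.load("ref.npy")).sum(2)>90).sum())
E
python3 -m handwheel '[0,0,-0.7,0,0,0,0,0,-0.7,0,0,0]'; python3 d.py
python3 -m handwheel '[0,0,0,0,0,0.05,0,0,0,0,0,0.1,0,0,0,0,0,0.15,0,0,0,0,0,0.2,0,0,0,0,0,0.2]'; python3 d.py
```

```text
time: 18.02
ee_pos: [0.5291, 0.115, 0.1234]
orientation: [0.649, 0.76, 0.001, 0.001]
force: [-0.7, 0.0, 10.0]
grip_width: 0.0099
grasp_force: 61.1
tau [-0.075  0.217  0.016] F [-1.5 -0.1 11.2]
diff 0
time: 18.7
ee_pos: [0.5292, 0.1151, 0.1234]
orientation: [0.722, 0.692, 0.001, 0.001]
force: [-0.1, 0.0, 9.6]
grip_width: 0.0094
grasp_force: 61.0
tau [0.028 0.174 0.057] F [-0.1  0.5 10.5]
diff 16
```

```bash
python3 -m handwheel '[0,0,0,0,0,0.05,0,0,0,0,0,0.1,0,0,0,0,0,0.15,0,0,0,0,0,0.15]'; python3 d.py
python3 -m handwheel '[0,0,0,0,0,0.04,0,0,0,0,0,0.08,0,0,0,0,0,0.08]'; python3 d.py
```

```text
time: 19.25
ee_pos: [0.5293, 0.1152, 0.1234]
orientation: [0.772, 0.636, 0.001, 0.001]
force: [0.3, 0.2, 11.0]
grip_width: 0.0097
grasp_force: 61.0
tau [0.131 0.157 0.039] F [-0.7  1.1 10.1]
diff 26
time: 19.68
ee_pos: [0.5293, 0.1153, 0.1234]
orientation: [0.797, 0.604, 0.001, 0.001]
force: [-0.8, 1.8, 11.0]
grip_width: 0.0095
grasp_force: 61.0
tau [0.192 0.12  0.069] F [-0.   0.3  9.9]
diff 32
```

```bash
python3 -m handwheel '[0,0,0,0,0,0.04,0,0,0,0,0,0.08,0,0,0,0,0,0.08]'; python3 d.py
```

```text
time: 20.1
ee_pos: [0.5293, 0.1154, 0.1234]
orientation: [0.82, 0.572, 0.002, 0.0]
force: [0.0, 0.3, 10.6]
grip_width: 0.0095
grasp_force: 61.0
tau [0.204 0.116 0.128] F [-0.5  1.3 10.5]
diff 32
```

```bash
python3 -m handwheel '[0,0,0,0,0,0.03,0,0,0,0,0,0.07,0,0,0,0,0,0.07]'; python3 d.py
```

```text
time: 20.52
ee_pos: [0.5293, 0.1155, 0.1234]
orientation: [0.84, 0.543, 0.002, 0.0]
force: [-0.1, 0.9, 10.6]
grip_width: 0.0096
grasp_force: 61.0
tau [0.264 0.216 0.104] F [-1.   0.4  9.6]
diff 33
```

```bash
python3 -m handwheel '[0,0,0,0,0,0.03,0,0,0,0,0,0.07,0,0,0,0,0,0.07]'; python3 d.py
```

```text
time: 20.95
ee_pos: [0.5292, 0.1156, 0.1234]
orientation: [0.858, 0.513, 0.002, 0.0]
force: [-0.7, 1.4, 10.4]
grip_width: 0.0097
grasp_force: 61.0
tau [0.389 0.213 0.031] F [-0.3  1.3 11. ]
diff 850
```

The drawer ROI changed sharply at about 0.65 rad, so the bolt has let go. I'll relax, open, and check.

```bash
python3 -m handwheel '[0,0,-0.8,0,0,0,0,0,-0.8,0,0,0]'
python3 -m handwheel '[0,0,0,0,0,0,0,0,0,0,0,0,0,0,0,0,0,0,0,0,0,0,0,0]' 0.5
python3 -m handwheel '[0,0,-10,0,0,0,0,0,-25,0,0,0,0,0,-60,0,0,0,0,0,-110,0,0,0,0,0,-150,0,0,0,0,0,-150,0,0,0]'
python3 - <<'E'
from h import *
im=env.capture("side");cv2.imwrite("pics/side6.png",im[:,:,::-1])
cv2.imwrite("pics/c6.png",cv2.resize(im[130:250,170:290,::-1],(600,600),interpolation=2))
E
```

```text
time: 21.25
ee_pos: [0.529, 0.1156, 0.1235]
orientation: [0.858, 0.513, 0.001, -0.0]
force: [1.1, 1.8, 6.2]
grip_width: 0.0098
grasp_force: 60.6
time: 21.75
ee_pos: [0.5275, 0.1147, 0.1219]
orientation: [0.858, 0.513, -0.0, -0.0]
force: [-0.2, -0.4, 0.1]
grip_width: 0.0425
grasp_force: 0.0
time: 22.5
ee_pos: [0.531, 0.1153, 0.279]
orientation: [0.858, 0.513, 0.005, 0.002]
force: [1.1, -0.1, -0.4]
grip_width: 0.0431
grasp_force: 0.0
```

View pics/c6.png

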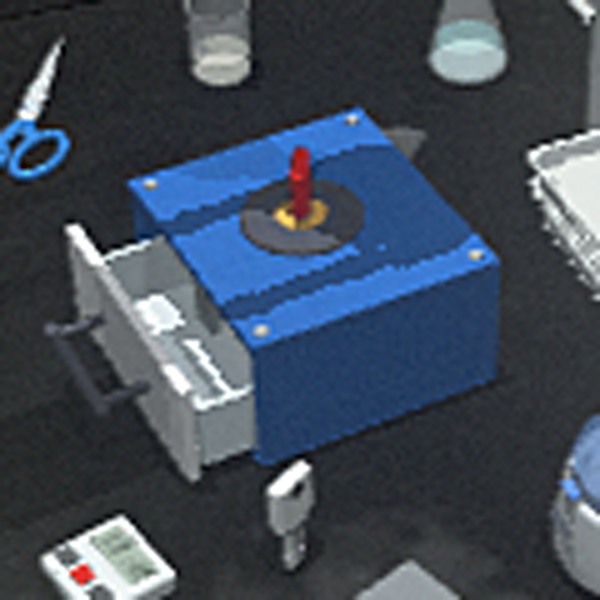

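The drawer is out, with its front near crop (135,350). The red key stands turned in the lock at (300,180), and the gripper is clear.

```bash
python3 -m handwheel '[0,0,0,0,0,0,0,0,0,0,0,0]'; python3 -c "
from rig import env
print(env.hand_in())"
```

```text
time: 22.8
ee_pos: [0.527, 0.1146, 0.2708]
orientation: [0.858, 0.513, -0.001, -0.001]
force: [0.1, 0.0, -0.7]
grip_width: 0.0428
grasp_force: 0.0
the job is handed in; nothing more can be done
None
```

The job is handed in: the key went fully home, with at most about 15 N pressing down at any reading; the drawer sprang out after about 0.65 rad clockwise, and the key stands in the lock with the gripper clear, at 22.8 s.

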